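# Set and lock the microscope lamp dimmer

### The job

Turn the knob on top of the lamp supply clockwise until its pointer nose points at the small raised index tab on the dial, then, leaving it there, turn the steel lock ring underneath the knob clockwise until it is tight: clearly firm to the feel, about 0.5 N m, and never forced past 0.9 N m. Let go of everything and leave the tab, the microscope, the jar and the dish where they are.

Things in the scene. Friction and masses are not known exactly. Their poses are not given: they have to be found in the camera images.
- supply: Lamp supply box, black with white top, 170 (its x) x 130 (y) x 60 mm, fixed to the bench. Origin: centre of its underside, z up. Dial, lock ring and knob share an upright axis at x = -30 mm, y = 0. On that axis, heights above the bench: dial plate 100 mm across, top at 63 mm; bush 26 mm across; lock ring 82 to 102 mm; knob 104.5 to 134 mm. Vent slots at the +x end are flat.
- knob_grip (a point): On the axis of the round ribbed black dimmer knob, 124 mm above the bench (10 mm below the knob's top). The knob is 30 mm across from 108 to 134 mm height; below that lies a 38 mm flange (104.5 to 107.5 mm high) with the pointer nose. It can be gripped across any diameter from above; keep fingertips above 108 mm (above flange and nose).
- dimmer (a joint): Angle of the knob, 0 to 3.4 rad, growing clockwise seen from above. It starts at a smaller angle than the tab's. Stiff by friction of about 0.06 N m; it stays where it is left.
- pointer_tip (a point): Tip of the knob's pointer nose (4 mm wide, with a white line), 25 mm out from the axis, 106 mm above the bench; its x axis points from the axis outward along the nose.
- index (a joint): Angle of the index tab on the same scale as dimmer: the knob points at the tab when both values are equal. Differs from run to run; the tab is stiff and is not to be moved.
- index_tab (a point): Small raised steel tab on the dial, 12 mm long radially, 5 mm wide, its centre 43 mm out from the axis, its top 68 mm above the bench; its x axis points outward from the axis.
- ring_mid (a point): Centre of the steel lock ring, on the axis, 92 mm above the bench. Ribbed rim 56 mm across, 82 to 102 mm high; grip any diameter from above, fingers either side of the knob, fingertips above 69 mm; a 35 N grip carries the torque. Loose at first: turns clockwise (from above) with about 0.05 N m for 0.5 to 1.4 rad to its seat, which differs from run to run and cannot be seen; then the resistance rises.
- clamp (a joint): How far the ring has wound up its stiff locking washer past the seat, rad; 0 while loose. Past the seat the ring resists turning with 0.15 N m plus 6 N m per rad of this; standing still, what is felt may be up to 0.3 N m lower: 0.03 rad is just tight, 0.06 rad (0.5 N m) is right, past 0.125 rad (0.9 N m) is overtightened. When let go it springs back to about 0.025 rad and stays there, which is normal.
- microscope: Bystander: cream stereo microscope, base 200 x 150 mm, 330 mm high, fixed; origin under the centre of the base.
- jar: Bystander: loose glass specimen jar with white lid, 60 mm across, 85 mm high; origin at the centre of its underside.
- dish: Bystander: loose closed flat dish with brown sample, 94 mm across, 23 mm high; origin at the centre of its underside.
Not all that is in view belongs to the job. What is meant by the supply is not blue, pink or turquoise, and is the smaller of those in its own colour.

How it is judged:
By the outcome, as a careful person would: the job done as asked, in the order asked, and still so for the second after the job is handed in, with the robot touching nothing.
It also fails if it takes over 72 s, if anything falls off the work surface, if the arm or the gripper's body presses on something with over 40 N, if the wrist force passes 120 N, or if a joint passes its speed limit or range.

### The arm

A 7-joint arm with a two-finger parallel gripper is mounted at the origin on the work surface. World frame = base frame: x ahead of the robot, y to its left, z up, the work surface at z = 0. Lengths are in m, angles in rad, forces in N, time in s.
With the tool pointing down it reaches from about 0.425 to 1.025 m from the base axis. Payload 9.4 kg.
Tool frame: the origin (TCP) lies on the centre line of the jaws, within the pads' length; the fingertips stand 25 mm ahead of it and the grasp point (between the pads) lies 6 mm ahead of it; z points along the fingers, x is the direction in which the jaws open and shut, and the axes are right-handed (so a half turn about z gives the same grasp; the last joint's range is limited). The gripper opens to 93 mm and grips with 3 to 60 N. Pads are 15 mm wide; open, the fingers measure 128 mm over their backs; the gripper's body (75 mm by 188 mm) begins 65 mm behind the grasp point.
Start: joints at [1.039, 0.599, -0.003, 1.599, 0.002, 0.943, -0.08], TCP at [0.318, -0.651, 0.244] pointing down, gripper open.
Joint ranges: [-2.57, 2.57], [-0.35, 1.97], [-1.29, 1.29], [0.11, 2.56], [-1.05, 4.19], [0.11, 1.86], [-2.63, 2.63]. Speed limits (rad/s): [2.22, 2.22, 3.01, 3.01, 3.14, 3.14, 3.14].

### API

Orientations are given as a unit quaternion [w, x, y, z].
In Python, from cell import arm, capture, camera_model gives the robot as it stands.
- The arm moves only by the tool send_rows, never from a script. Its argument "moves" is a list that holds one entry, the list of rows, each a list of 7 numbers: the shift along the tool's x, y, z in cm, then the turn, a rotation vector about the tool's x, y, z in degrees, then the finger opening in cm, from 0 to 9.3. In form: [[[tx, ty, tz, ax, ay, az, grip], ...]]. A call has 1 to 10 rows; each row is the pose to reach, as a shift and turn from the pose measured when the call began, along the tool's axes at that moment; what a row does not reach only later rows make up. A row lasts 1/12 s, in which the tool goes at most 41.7 mm and 7.16 degrees, less where a joint would pass 70% of its speed; a pose out of reach is approached as far as the arm can. A call with a gripper value outside its range is refused whole. The fingers move at their own pace and stop on an object; "grip_force" is the grip in N (left out, the last holds). Time passes only in rows, so rows that repeat a pose let the fingers close. It gives the time, the measured TCP pose, the force and the opening at its end, in the units of the state.
- arm.get_state(): the state, without advancing time (a new reading comes with each control period).
- capture(name): name is "scene" or "top" or "wrist"; returns the picture (384x512x3 uint8, red, green, blue); there is no depth.
- camera_model(name): a dict with "mtx" (3x3 intrinsics, pixels), "cam_to_world" (4x4, takes a point from camera to world coordinates). Camera axes: x right, y down, z forward; pixel columns grow to the right and rows downward; lengths in m; the calibration is good to about 2 mm. A picture is of the moment at which its call begins: read the wrist's pose just before it. camera_model takes no time and is no camera call; for the wrist camera it gives the pose at the moment of the call.
- arm.job_done(): hands the job in, once; it reports no verdict.
The state is a dict: "time": time; "joint_pos": joint angles; "dq": joint speeds; "joint_efforts": joint torques, N m; "ee_pos": TCP position; "eef_rot": TCP orientation; "contact_force": force on the tool from outside, world axes, zero at the start; "torque": the same for the moment, N m; "gripper_width": finger opening in m.
Only numpy, scipy, OpenCV 4.12 (cv2) and the standard library are available. Lean on these libraries where they do the work, as an engineer would, in place of code of your own. Each camera call takes 0.05 s, during which the arm holds its last target.

## Working session

There is one attempt and no reset: what is moved stays moved. The work goes in short steps, Python scripts to look and compute and a tool call to move; the robot and the scene stay as the last step left them, time stands still between calls to the robot, and variables do not carry over. Pictures are saved under pics/ and viewed, and the job is handed in when it is done.

Besides the shell and the picture viewer there is one more tool, called after ">>>" as name([rows], argument=value, ...), one row to a line, values as JSON. send_rows: Moves the arm, as the interface text tells. Its arguments: {"type":"object","properties":{"moves":{"type":"array","items":{"type":"array","items":{"type":"array","items":{"type":"number"}}}},"grip_force":{"type":"number"}},"required":["moves"]}

```bash
mkdir -p pics; ls; python3 - <<'E'
from cell import arm,capture,camera_model
import cv2,numpy as np
s=arm.get_state();print(s)
for n in("scene","top","wrist"):
    m=camera_model(n);print(n,np.round(m["mtx"],1).tolist(),np.round(m["cam_to_world"],3).tolist())
    cv2.imwrite(f"pics/{n}0.png",cv2.resize(capture(n)[:,:,::-1],(800,600),interpolation=cv2.INTER_CUBIC))
E
```

```text
pics
{'time': 0.0, 'joint_pos': array([ 1.03929225,  0.6001509 , -0.0025418 ,  1.60014477,  0.00180931,
        0.94292073, -0.07979201]), 'dq': array([ 1.18402594e-03, -1.30581469e-03,  2.34168767e-05, -8.21488008e-05,
       -8.65149700e-04,  9.63526676e-04,  1.79657184e-03]), 'joint_efforts': array([-2.34612155e-03, -7.65062642e+01,  1.49708871e+00, -2.52346247e+01,
       -5.23690798e-02,  1.68928108e-02,  1.99665596e-04]), 'ee_pos': array([ 0.31825915, -0.65088907,  0.24273604]), 'eef_rot': array([-3.61090670e-04,  8.48336302e-01, -5.29457138e-01, -7.26021793e-04]), 'contact_force': array([-0.03149556,  0.66123208, -0.1124241 ]), 'torque': array([ 0.04038486,  0.04221888, -0.0323231 ]), 'gripper_width': 0.09317086203947918}
scene [[373.1, 0.0, 256.3], [0.0, 373.1, 196.4], [0.0, 0.0, 1.0]] [[-0.331, 0.594, -0.733, 1.174], [0.944, 0.21, -0.256, 0.369], [0.002, -0.776, -0.63, 0.703], [0.0, 0.0, 0.0, 1.0]]
top [[484.0, 0.0, 260.0], [0.0, 484.0, 196.6], [0.0, 0.0, 1.0]] [[0.032, -0.976, 0.215, 0.163], [-0.999, -0.033, 0.002, 0.105], [0.005, -0.215, -0.977, 1.526], [0.0, 0.0, 0.0, 1.0]]
wrist [[318.4, 0.0, 255.8], [0.0, 318.4, 196.2], [0.0, 0.0, 1.0]] [[0.439, -0.862, -0.252, 0.388], [-0.899, -0.421, -0.123, -0.617], [-0.001, 0.281, -0.96, 0.383], [0.0, 0.0, 0.0, 1.0]]
```

View pics/scene0.png

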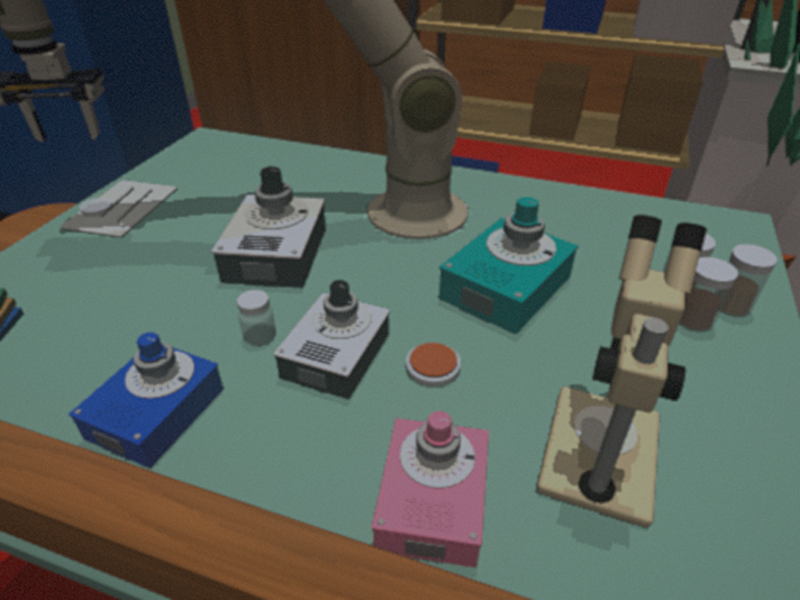

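View pics/top0.png

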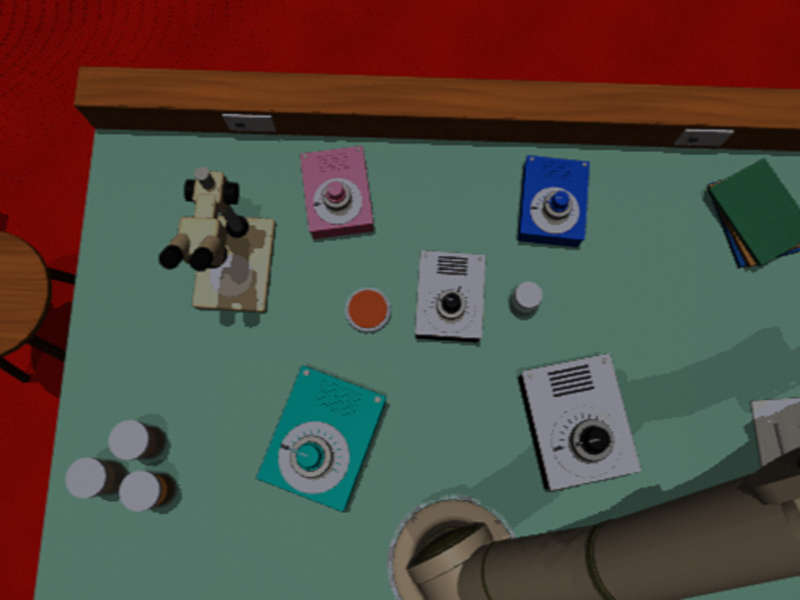

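View pics/wrist0.png

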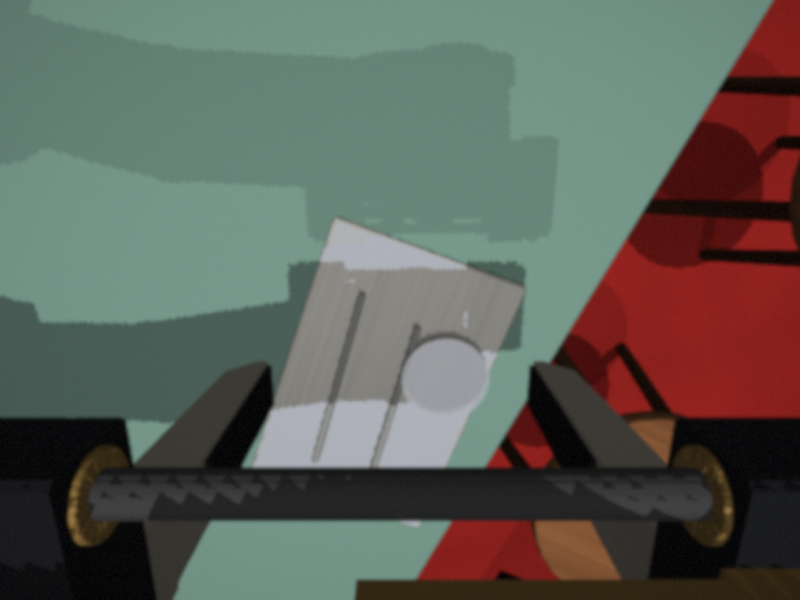

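The target is the smaller white-topped supply, with its knob near (451,302) in the enlarged top view. The larger white supply at (594,440) is a decoy. I'll enlarge the target.

```bash
cat > h.py <<'E'
from cell import arm,capture,camera_model
import cv2,numpy as np
from scipy.spatial.transform import Rotation as R
def pix2plane(m,u,v,z):
    K=m["mtx"];T=m["cam_to_world"]
    d=T[:3,:3]@np.linalg.inv(K)@np.array([u,v,1.]);o=T[:3,3]
    return o+d*(z-o[2])/d[2]
def w2p(m,p):
    q=np.linalg.inv(m["cam_to_world"])@np.append(p,1);q=m["mtx"]@q[:3];return q[:2]/q[2]
def tcp():
    s=arm.get_state();q=s["eef_rot"];return s,R.from_quat([q[1],q[2],q[3],q[0]])
def crop(n,u0,v0,u1,v1,f,name):
    im=capture(n);c=im[v0:v1,u0:u1,::-1];c=cv2.resize(c,None,fx=f,fy=f,interpolation=cv2.INTER_CUBIC);cv2.imwrite("pics/"+name,c);return im
E
python3 - <<'E'
from h import *
crop("top",255,150,325,225,8,"t1.png")
crop("scene",170,170,260,260,6,"s1.png")
m=camera_model("top")
print(pix2plane(m,288.6,193.3,.134))
E
```

```text
[0.48187264 0.02428304 0.134     ]
```

View pics/t1.png

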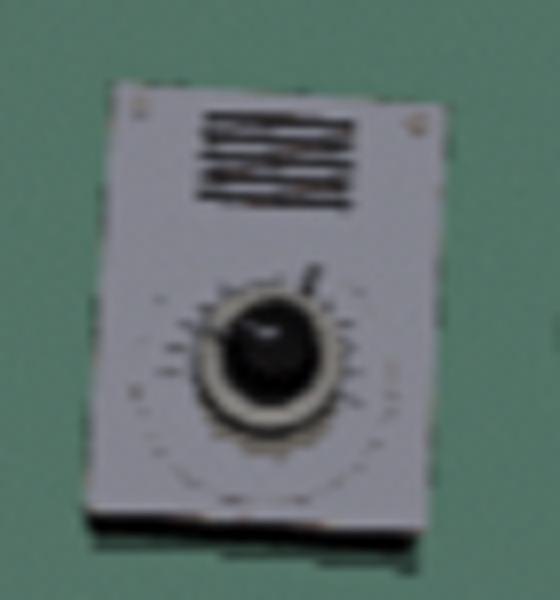

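View pics/s1.png

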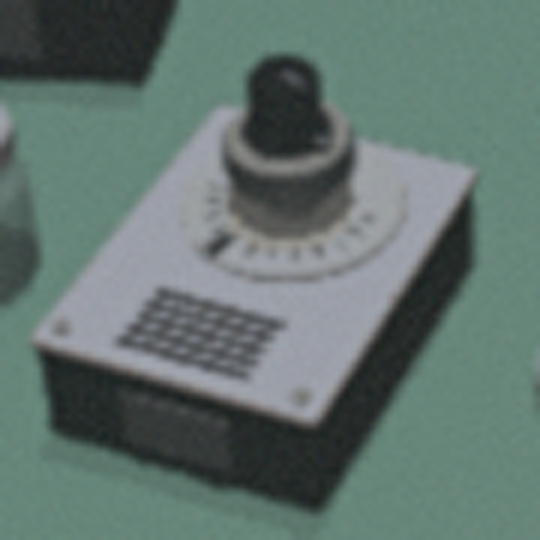

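```bash
python3 - <<'E'
from h import *
m=camera_model("top")
P=lambda x,y,z:pix2plane(m,255+x/8-.44,150+y/8-.44,z)
c=[P(*a,.06)[:2] for a in((118,82),(445,105),(425,530),(90,512))];c=np.array(c);print(c.round(4))
for i in range(4):print(np.linalg.norm(c[i]-c[(i+1)%4]))
ctr=c.mean(0);xd=(c[0]+c[1]-c[2]-c[3]);xd/=np.linalg.norm(xd);ax=ctr-.03*xd;print("yaw",np.degrees(np.arctan2(xd[1],xd[0])),"axis",ax)
print("knob top",P(272,348,.134))
tab=P(313,278,.067)[:2];print("tab",tab,np.linalg.norm(tab-ax),np.degrees(np.arctan2(*(tab-ax)[::-1])))
n=P(222,330,.106)[:2];print("nose",n,np.linalg.norm(n-ax),np.degrees(np.arctan2(*(n-ax)[::-1])))
s,r=tcp();tgt=np.array([*ax,.244]);print("tool shift cm",r.inv().apply(tgt-s["ee_pos"])*100, np.degrees(r.as_euler('zyx')),r.as_matrix().round(3))
E
```

```text
[[ 0.6051  0.0829]
 [ 0.6    -0.0461]
 [ 0.4298 -0.0401]
 [ 0.4326  0.0888]]
0.1291022199863383
0.1703105544919015
0.1289598848210284
0.17263674151757608
yaw -1.9870703126996088 axis [0.4868907  0.02245049]
knob top [0.48259461 0.02441525 0.134     ]
tab [0.52637143 0.00517661] 0.043094251591301425 -23.630667624369057
nose [0.495347   0.04175093] 0.021071694217976087 66.3398317978837
tool shift cm [-5.31075145e+01 -4.47308700e+01 -4.42995979e-02] [ 6.39395535e+01 -2.34835455e-02 -1.79966278e+02] [[ 0.439 -0.898 -0.   ]
 [-0.898 -0.439  0.001]
 [-0.001  0.    -1.   ]]
```

>>> send_rows([
  [[-2,-1.5,0,0,0,-3,9.3],[-5,-4,0,0,0,-6,9.3],[-8,-6.5,0,0,0,-10,9.3],[-11,-9,0,0,0,-14,9.3],[-14,-11.5,0,0,0,-18,9.3],[-17,-14,0,0,0,-22,9.3],[-20,-16.5,0,0,0,-26,9.3],[-23,-19,0,0,0,-30,9.3],[-26,-21.5,0,0,0,-34,9.3],[-29,-24,0,0,0,-38,9.3]],
])

```text
time: 1.08
ee_pos: [0.4066, -0.2834, 0.2436]
eef_rot: [-0.0, 0.975, -0.223, -0.0]
contact_force: [0.6, 0.6, -0.1]
gripper_width: 0.0928
```

```bash
cat >> h.py <<'E'
def goto(x,y,z,yaw):
    s,r=tcp();y_=np.radians(yaw)
    g=R.from_matrix(np.array([[np.cos(y_),np.sin(y_),0],[np.sin(y_),-np.cos(y_),0],[0,0,-1]]))
    print("t",s["time"],"pos",s["ee_pos"].round(4),"yaw",np.degrees(np.arctan2(r.as_matrix()[1,0],r.as_matrix()[0,0])).round(2),"tilt",np.degrees(np.arccos(-r.as_matrix()[2,2])).round(2),"F",s["contact_force"].round(1),"T",s["torque"].round(2),"q",s["joint_pos"].round(2),"w",round(s["gripper_width"],4))
    print("shift",(r.inv().apply(np.array([x,y,z])-s["ee_pos"])*100).round(2),"rot",np.degrees((r.inv()*g).as_rotvec()).round(2))
E
python3 -c "
from h import *
goto(.4855,.023,.244,0)"
```

```text
t 1.0833 pos [ 0.4066 -0.2834  0.2436] yaw -25.75 tilt 0.01 F [ 0.6  0.6 -0.1] T [-0.   -0.14 -0.04] q [ 0.67  0.34 -0.23  2.1   0.12  0.71 -0.08] w 0.0928
shift [-6.210e+00 -3.103e+01 -3.000e-02] rot [-1.000e-02  0.000e+00 -2.575e+01]
```

>>> send_rows([
  [[-0.6,-3,0,0,0,-3,9.3],[-1.2,-6,0,0,0,-6,9.3],[-1.9,-9.5,0,0,0,-10,9.3],[-2.6,-13,0,0,0,-14,9.3],[-3.3,-16.5,0,0,0,-18,9.3],[-4,-20,0,0,0,-22,9.3],[-4.7,-23.5,0,0,0,-25.7,9.3],[-5.4,-27,0,0,0,-25.7,9.3],[-6,-30,0,0,0,-25.7,9.3],[-6.2,-31,0,0,0,-25.7,9.3]],
])

```text
time: 1.92
ee_pos: [0.4866, 0.0275, 0.2441]
eef_rot: [-0.001, 1.0, 0.002, 0.001]
contact_force: [0.3, -0.0, 0.8]
gripper_width: 0.0929
```

>>> send_rows([
  [[0,0,0,0,0,0,9.3],[0,0,0,0,0,0,9.3]],
])

```text
time: 2.08
ee_pos: [0.4865, 0.0278, 0.244]
eef_rot: [-0.001, 1.0, 0.003, 0.001]
contact_force: [0.6, 0.3, 1.1]
gripper_width: 0.0929
```

```bash
python3 - <<'E'
from h import *
goto(.4855,.023,.244,0)
m=camera_model("wrist")
im=crop("wrist",0,0,512,384,1.56,"w1.png")
for p in((.4855,.023,.134),(.4855,.023,.063)):print(w2p(m,np.array(p)),w2p(m,np.array(p))*1.56)
np.save("w1.npy",im);np.save("w1m.npy",m["cam_to_world"])
E
```

```text
t 2.0833 pos [0.4865 0.0278 0.244 ] yaw 0.32 tilt 0.16 F [0.6 0.3 1.1] T [-0.02 -0.09  0.02] q [ 0.15  0.34 -0.42  2.11  0.21  0.72 -0.4 ] w 0.0929
shift [-0.11  0.48  0.  ] rot [-0.13 -0.09  0.32]
[254.66095573 207.69375937] [397.27109094 324.00226461]
[254.81267558 186.33423843] [397.5077739  290.68141195]
```

View pics/w1.png

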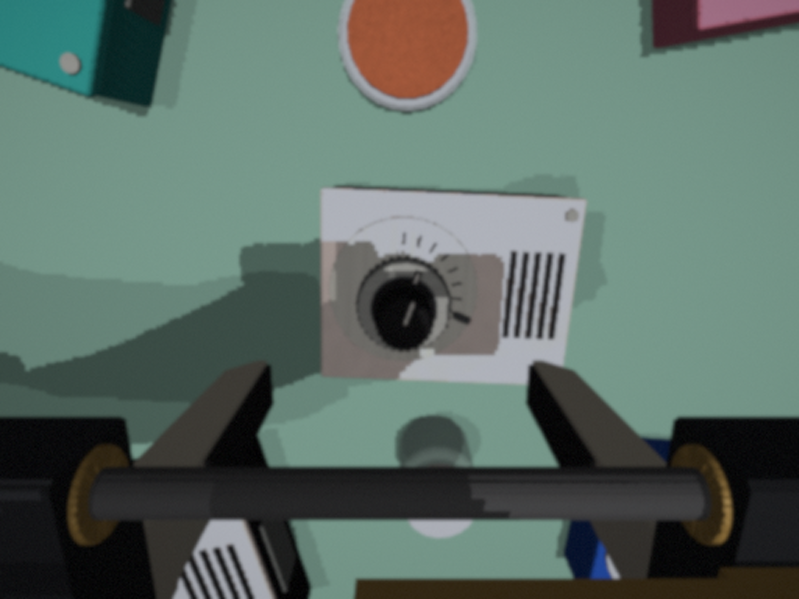

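```bash
python3 - <<'E'
from h import *
im=np.load("w1.npy");c=im[115:250,200:380,::-1]
g=cv2.resize(c,None,fx=4.4,fy=4.4,interpolation=cv2.INTER_CUBIC).astype(float)
g=255*(g/255)**.6
cv2.imwrite("pics/w1c.png",g.astype(np.uint8))
E
```

```text
(no output)
```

View pics/w1c.png

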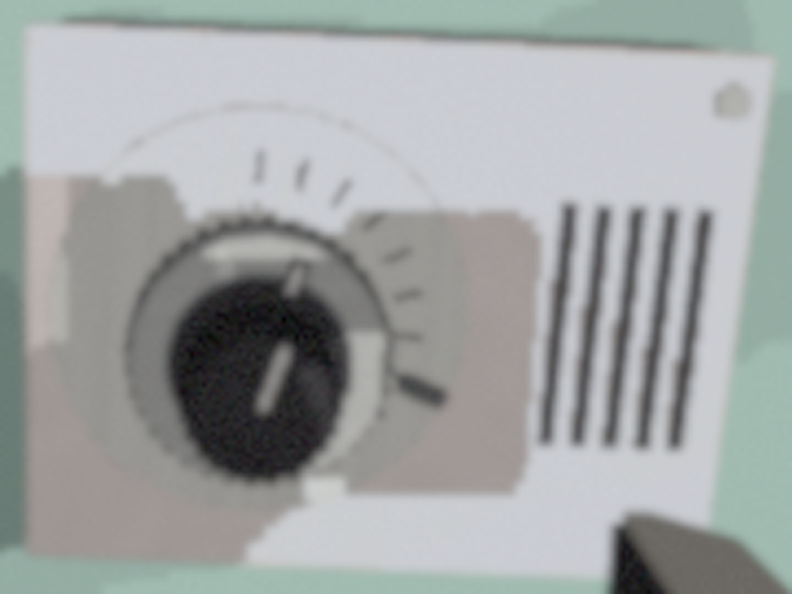

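```bash
python3 - <<'E'
from h import *
m=camera_model("wrist");m["cam_to_world"]=np.load("w1m.npy")
P=lambda x,y,z:pix2plane(m,200+x/4.4-.39,115+y/4.4-.39,z)[:2]
c=np.array([P(26,24,.06),P(775,57,.06)]);print("corners",c)
v=c[0]-c[1];print(np.linalg.norm(v),"yaw",np.degrees(np.arctan2(*(-v)[::-1])))
for yaw in(np.radians(-1.9),):
    xd=np.array([np.cos(yaw),np.sin(yaw)]);yd=np.array([-xd[1],xd[0]]);print("axis from edge",c.mean(0)-.065*yd-.03*xd)
k=P(262,395,.134);print("knob",k)
an=lambda d:np.degrees(np.arctan2(d[1],d[0]))
l0,l1=P(263,412,.134),P(287,345,.134);print("topline",l0,l1,an(l1-l0))
n0,n1=P(290,295,.107),P(301,262,.107);print("nose",n0,n1,an(n1-n0))
t0,t1=P(402,380,.068),P(445,398,.068);print("tab",t0,t1,an(t1-t0))
for a in(k,np.array([.4855,.0235])):print(a,"nose",an(n1-a),np.linalg.norm(n1-a),"tab",an((t0+t1)/2-a),np.linalg.norm((t0+t1)/2-a))
E
```

```text
corners [[0.43632927 0.08981478]
 [0.60602184 0.08337674]]
0.16981464502734214 yaw -2.1727258667162435
axis from edge [0.48903696 0.02262615]
knob [0.48919536 0.02589104]
topline [0.48941038 0.02253695] [0.49375558 0.03564406] 71.65887278580867
nose [0.49509554 0.03866915] [0.4972254  0.04553229] 72.75913354733757
tab [0.52314747 0.00876413] [0.53350335 0.00434998] -23.08589772979846
[0.48919536 0.02589104] nose 67.76350871777855 0.02121933303956806 tab -26.29377559283378 0.04364589092653937
[0.4855 0.0235] nose 61.97845564216685 0.0249580989344281 tab -21.585154738064094 0.046055177247397334
```

>>> send_rows([
  [[0.1,0.3,1.5,0,0,0.3,9.3],[0.15,0.43,4,0,0,0.3,9.3],[0.15,0.43,6.5,0,0,0.3,9.3],[0.15,0.43,8.5,0,0,0.3,9.3],[0.15,0.43,10,0,0,0.3,7],[0.15,0.43,10.6,0,0,0.3,5],[0.15,0.43,10.7,0,0,0.3,4.5],[0.15,0.43,10.7,0,0,0.3,4]],
])

```text
time: 2.8
ee_pos: [0.4879, 0.0215, 0.1371]
eef_rot: [-0.001, 1.0, -0.001, 0.0]
contact_force: [-1.1, -0.6, 0.4]
gripper_width: 0.0707
```

```bash
python3 - <<'E'
from h import *
goto(.488,.0235,.137,0)
im=crop("wrist",0,0,512,384,1.56,"w2.png")
E
```

```text
t 2.8 pos [0.4879 0.0215 0.1371] yaw -0.17 tilt 0.09 F [-1.1 -0.6  0.4] T [-0.   -0.11  0.01] q [ 0.07  0.5  -0.32  2.22  0.34  0.47 -0.52] w 0.0707
shift [ 0.01 -0.2   0.01] rot [-0.07 -0.05 -0.17]
```

View pics/w2.png

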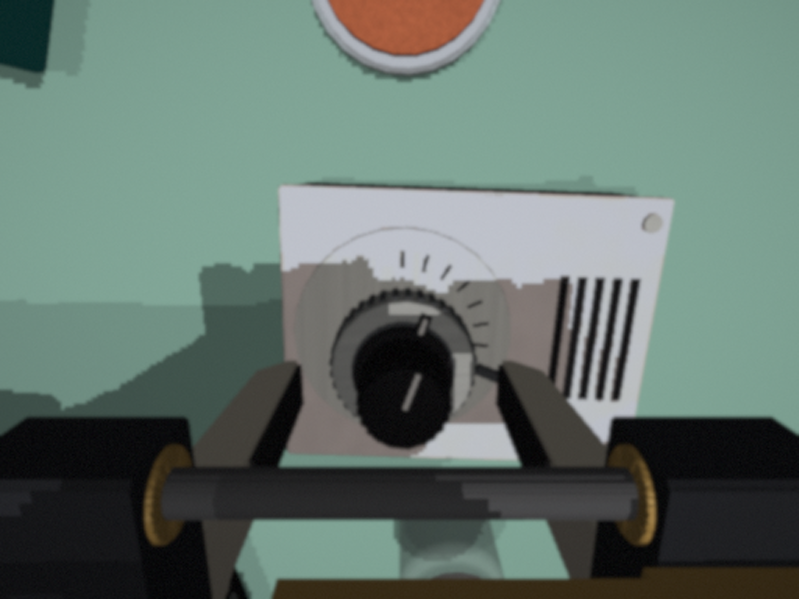

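```bash
python3 - <<'E'
from h import *
m=camera_model("wrist")
P=lambda x,y,z:pix2plane(m,x/1.5625,y/1.5625,z)[:2]
print(P(403,401,.134),P(403,448,.134),P(355,401,.134),P(452,401,.134))
E
```

```text
[0.48896369 0.02641876] [0.48894209 0.00941576] [0.47367275 0.0264777 ] [0.50457812 0.02635857]
```

>>> send_rows([
  [[0.06,-0.3,0,0,0,0,5],[0.06,-0.3,0,0,0,0,3.5],[0.06,-0.3,0,0,0,0,2.5],[0.06,-0.3,0,0,0,0,2.5],[0.06,-0.3,0,0,0,0,2.5],[0.06,-0.3,0,0,0,0,2.5]],
], grip_force=20)

```text
time: 3.35
ee_pos: [0.4893, 0.0248, 0.1378]
eef_rot: [-0.001, 1.0, -0.001, 0.001]
contact_force: [1.0, -0.9, 2.0]
gripper_width: 0.0295
```

```bash
python3 - <<'E'
from h import *
goto(.4885,.0245,.137,0)
E
```

```text
t 3.35 pos [0.4893 0.0248 0.1378] yaw -0.15 tilt 0.19 F [ 1.  -0.9  2. ] T [-0.07  0.18  0.  ] q [ 0.06  0.5  -0.32  2.21  0.34  0.47 -0.53] w 0.0295
shift [-0.08  0.03  0.08] rot [-0.09 -0.16 -0.15]
```

>>> send_rows([
  [[0,0,0,0,0,3,2.5],[0,0,0,0,0,8,2.5],[0,0,0,0,0,13,2.5],[0,0,0,0,0,18,2.5],[0,0,0,0,0,23,2.5],[0,0,0,0,0,28,2.5],[0,0,0,0,0,33,2.5],[0,0,0,0,0,37,2.5],[0,0,0,0,0,40,2.5],[0,0,0,0,0,40,2.5]],
])

```text
time: 4.18
ee_pos: [0.4906, 0.0243, 0.1379]
eef_rot: [-0.001, 0.939, -0.345, 0.002]
contact_force: [4.1, -3.4, -3.9]
gripper_width: 0.0294
```

```bash
python3 - <<'E'
from h import *
goto(.489,.0245,.137,-80)
im=crop("wrist",0,0,512,384,1.56,"w3.png")
E
```

```text
t 4.1833 pos [0.4906 0.0243 0.1379] yaw -40.38 tilt 0.3 F [ 4.1 -3.4 -3.9] T [-0.64 -0.97 -0.04] q [-0.08  0.49 -0.12  2.22  0.13  0.43 -1.01] w 0.0294
shift [-0.14  0.09  0.09] rot [-0.3  -0.09 39.62]
```

View pics/w3.png

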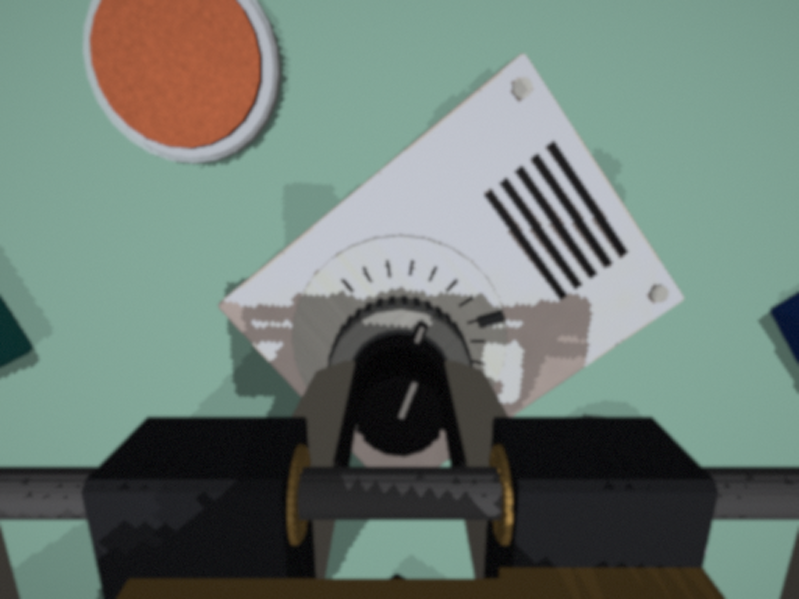

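>>> send_rows([
  [[-0.05,0,0,0,0,3,2.5],[-0.1,0,0,0,0,8,2.5],[-0.1,0,0,0,0,13,2.5],[-0.1,0,0,0,0,18,2.5],[-0.1,0,0,0,0,23,2.5],[-0.1,0,0,0,0,28,2.5],[-0.1,0,0,0,0,33,2.5],[-0.1,0,0,0,0,38,2.5],[-0.1,0,0,0,0,42,2.5],[-0.1,0,0,0,0,42,2.5]],
])

```text
time: 5.07
ee_pos: [0.4914, 0.023, 0.1379]
eef_rot: [-0.002, 0.751, -0.66, 0.003]
contact_force: [5.0, -8.0, -4.8]
gripper_width: 0.0294
```

```bash
cat > look.py <<'E'
from h import *
import sys
goto(.489,.0245,.137,-90)
m=camera_model("wrist");im=capture("wrist");np.save(sys.argv[1]+".npy",im);np.save(sys.argv[1]+"m.npy",m["cam_to_world"])
u0,v0,u1,v1=map(int,sys.argv[2:6]);f=float(sys.argv[6])
g=cv2.resize(im[v0:v1,u0:u1,::-1],None,fx=f,fy=f,interpolation=cv2.INTER_CUBIC).astype(float)
cv2.imwrite("pics/"+sys.argv[1]+".png",(255*(g/255)**.6).astype(np.uint8))
E
python3 look.py w4 180 100 340 300 3
```

```text
t 5.0667 pos [0.4914 0.023  0.1379] yaw -82.61 tilt 0.46 F [ 5.  -8.  -4.8] T [-2.03 -1.15 -0.03] q [-0.23  0.49  0.09  2.23 -0.1   0.42 -1.5 ] w 0.0294
shift [-0.18  0.21  0.09] rot [-0.45 -0.08  7.39]
```

View pics/w4.png

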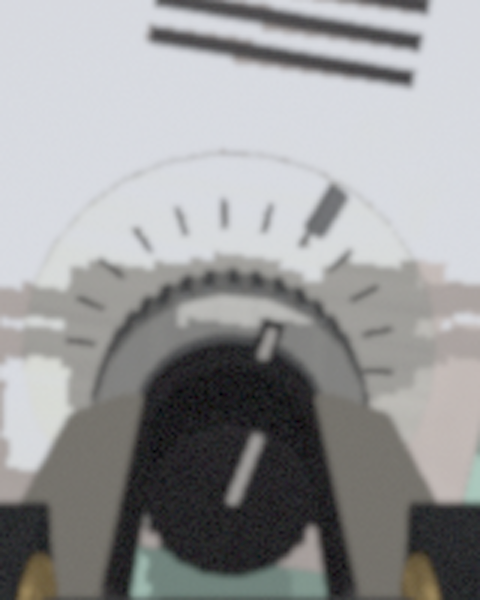

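```bash
cat > ang.py <<'E'
from h import *
from scipy.optimize import least_squares
an=lambda d:np.degrees(np.arctan2(d[1],d[0]))
def run(name,u0,v0,f,top,nose,tab,ring=[]):
    m=camera_model("wrist");m["cam_to_world"]=np.load(name+"m.npy")
    P=lambda p,z:pix2plane(m,u0+(p[0]+.5)/f-.5,v0+(p[1]+.5)/f-.5,z)[:2]
    t0,t1=P(top[0],.134),P(top[1],.134);n0,n1=P(nose[0],.1072),P(nose[1],.1072);b0,b1=P(tab[0],.068),P(tab[1],.068)
    print("top",t0,an(t1-t0),"nose",n1,an(n1-n0),"tab",b0,b1,an(b1-b0),np.linalg.norm(b1-b0))
    bc=(b0+b1)/2
    print("line top->nose",an(n1-t0))
    for a in [np.array([.489,.0245]),np.array([.489,.0235]),np.array([.4905,.0245]),t0]:
        print(a.round(4),"nose",an(n1-a).round(1),(np.linalg.norm(n1-a)*1e3).round(1),"tab",an(bc-a).round(1),(np.linalg.norm(bc-a)*1e3).round(1))
    if ring:
        q=np.array([P(p,.063) for p in ring]);s=least_squares(lambda x:np.hypot(q[:,0]-x[0],q[:,1]-x[1])-x[2],[.489,.024,.04]);print("circ",s.x,s.fun.round(4), "tab from circ",an(bc-s.x[:2]))
E
python3 - <<'E'
from ang import *
run("w4",180,100,3,[(232,505),(258,435)],[(262,357),(271,325)],[(315,233),(337,188)],
 ring=[(68,340),(78,298),(100,263),(135,229),(178,207),(224,200),(271,204),(351,251),(378,288),(392,330),(390,372)])
E
```

```text
top [0.48945633 0.02218306] -11.086259756422715 nose [0.51331988 0.01770541] -6.977007250386167 tab [0.52380702 0.00736349] [0.53455207 0.00406972] -17.042284963554305 0.011238545945175772
line top->nose -10.627164035701709
[0.489  0.0245] nose -15.6 25.3 tab -25.1 44.4
[0.489  0.0235] nose -13.4 25.0 tab -23.9 43.9
[0.4905 0.0245] nose -16.6 23.8 tab -25.9 43.0
[0.4895 0.0222] nose -10.6 24.3 tab -22.5 43.0
circ [0.48951251 0.02215859 0.03885742] [ 0.0001  0.0001 -0.0002 -0.0001  0.0001 -0.0001  0.0001 -0.0001  0.0001
  0.0003 -0.0003] tab from circ -22.513999171444148
```

>>> send_rows([
  [[0.05,-0.03,0,0,0,3,2.5],[0.05,-0.03,0,0,0,6,2.5],[0.05,-0.03,0,0,0,9,2.5],[0.05,-0.03,0,0,0,11,2.5],[0.05,-0.03,0,0,0,11.7,2.5],[0.05,-0.03,0,0,0,11.7,2.5],[0.05,-0.03,0,0,0,11.7,2.5]],
])

```text
time: 5.7
ee_pos: [0.4916, 0.0223, 0.1379]
eef_rot: [0.002, -0.681, 0.732, -0.003]
contact_force: [-0.2, -2.6, -0.9]
gripper_width: 0.0293
```

```bash
python3 look.py w5 180 100 340 300 3
```

```text
t 5.7 pos [0.4916 0.0223 0.1379] yaw -94.08 tilt 0.45 F [-0.2 -2.6 -0.9] T [-0.59  0.13 -0.01] q [-0.27  0.49  0.15  2.23 -0.17  0.42 -1.63] w 0.0293
shift [-0.2   0.28  0.08] rot [-0.44 -0.05 -4.08]
```

View pics/w5.png

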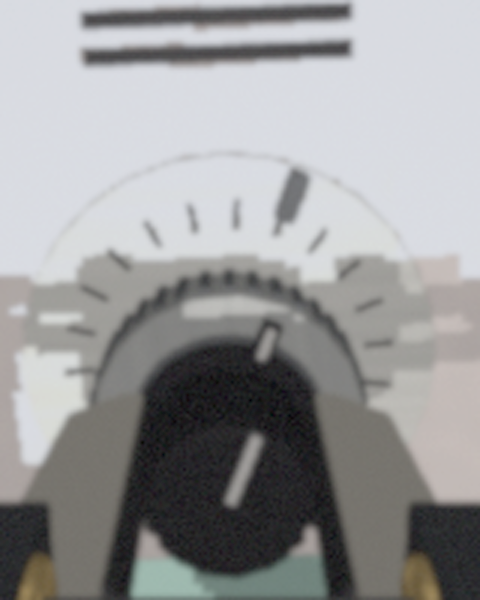

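```bash
python3 - <<'E'
from ang import *
run("w5",180,100,3,[(231,506),(257,435)],[(262,357),(271,324)],[(284,221),(299,171)],
 ring=[(75,372),(82,330),(94,293),(118,261),(152,233),(193,218),(236,215),(318,240),(349,268),(370,303),(378,343),(376,382)])
im=np.load("w5.npy");
for n,(u,v,w,h,f) in {"a":(250,195,45,70,8),"b":(240,145,70,70,8)}.items():
    cv2.imwrite(f"pics/w5{n}.png",cv2.resize(im[v:v+h,u:u+w,::-1],None,fx=f,fy=f,interpolation=cv2.INTER_CUBIC))
E
```

```text
top [0.48938508 0.02204716] -22.321134980362235 nose [0.51224706 0.01275535] -18.01415707495639 tab [0.52352791 0.00741149] [0.53454692 0.00347053] -19.67964373770023 0.011702547057444133
line top->nose -22.11833259371708
[0.489  0.0245] nose -26.8 26.0 tab -25.5 44.3
[0.489  0.0235] nose -24.8 25.6 tab -24.3 43.9
[0.4905 0.0245] nose -28.4 24.7 tab -26.3 43.0
[0.4894 0.022 ] nose -22.1 24.7 tab -22.7 43.0
circ [0.48889521 0.02235632 0.03623008] [ 0.0008 -0.0005 -0.0002 -0.0003  0.0001 -0.     -0.0002  0.0003  0.0003
  0.0003 -0.0003 -0.0003] tab from circ -22.849817970410786
```

View pics/w5a.png

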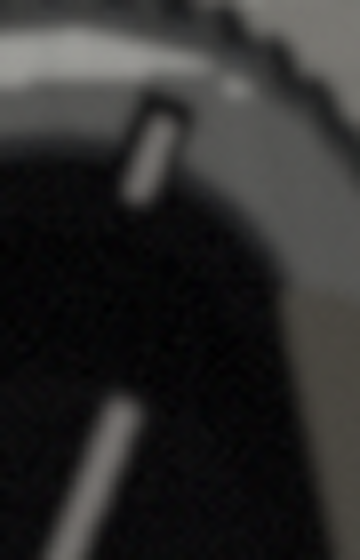

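View pics/w5b.png

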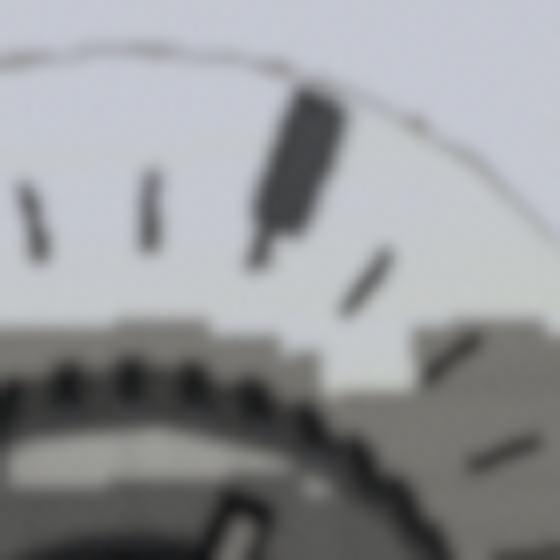

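>>> send_rows([
  [[0,0,0,0,0,0,4],[0,0,0,0,0,0,5],[0,0,0,0,0,0,6],[0,0,-1,0,0,0,7],[0,0,-3,0,0,0,9.3],[0,0,-5,0,0,0,9.3],[0,0,-6.5,0,0,0,9.3],[0,0,-7,0,0,0,9.3],[0,0,-7,0,0,0,9.3]],
])

```text
time: 6.5
ee_pos: [0.4917, 0.0226, 0.2094]
eef_rot: [0.004, -0.682, 0.732, -0.004]
contact_force: [0.3, 0.8, -0.2]
gripper_width: 0.0851
```

```bash
python3 look.py w6 190 120 330 260 4
```

```text
t 6.5 pos [0.4917 0.0226 0.2094] yaw -94.07 tilt 0.61 F [ 0.3  0.8 -0.2] T [ 0.06 -0.06  0.01] q [-0.31  0.37  0.2   2.17 -0.12  0.59 -1.67] w 0.0851
shift [-0.17  0.36  7.24] rot [-0.61  0.   -4.07]
```

View pics/w6.png

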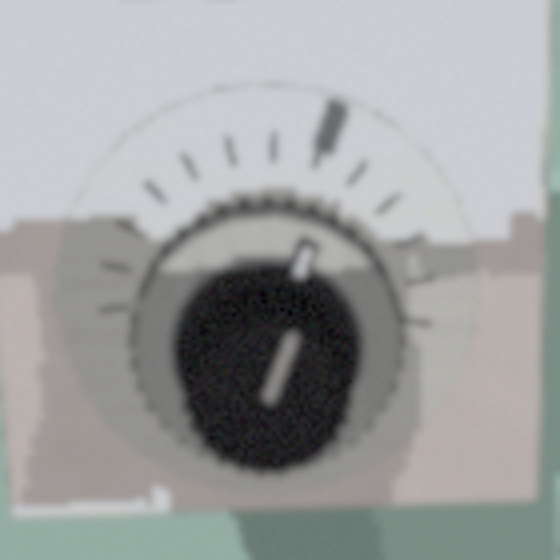

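```bash
python3 - <<'E'
from ang import *
run("w6",190,120,4,[(269,403),(293,333)],[(299,277),(309,241)],[(323,151),(338,101)],
 ring=[(100,310),(104,266),(147,182),(184,154),(228,137),(273,133),(366,163),(397,196),(424,237),(436,276),(432,323)])
im=np.load("w6.npy");
cv2.imwrite(f"pics/w6b.png",cv2.resize(im[140:225,245:290,::-1],None,fx=7,fy=7,interpolation=cv2.INTER_CUBIC))
E
```

```text
top [0.48910257 0.02199447] -21.955677487428225 nose [0.51231982 0.0124125 ] -18.774039185517395 tab [0.52364168 0.0072475 ] [0.53444782 0.00329783] -20.077479183495953 0.011505334746861284
line top->nose -22.42639884386646
[0.489  0.0245] nose -27.4 26.3 tab -25.6 44.4
[0.489  0.0235] nose -25.4 25.8 tab -24.5 44.0
[0.4905 0.0245] nose -29.0 24.9 tab -26.5 43.1
[0.4891 0.022 ] nose -22.4 25.1 tab -22.7 43.3
circ [0.48873924 0.02209815 0.03919507] [ 0.0001 -0.0003  0.0001  0.0001  0.0001  0.      0.0001 -0.0006 -0.
  0.0005 -0.0001] tab from circ -22.658037159124373
```

View pics/w6b.png

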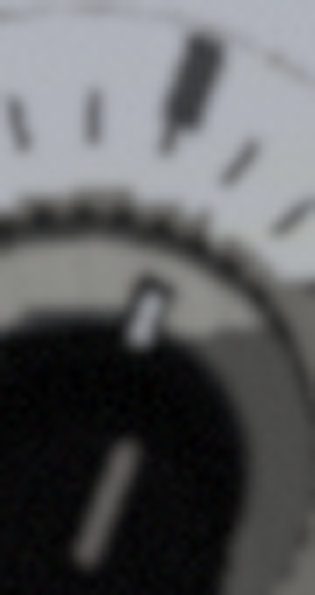

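>>> send_rows([
  [[0,0.2,0,0,0,-4,9.3],[0,0.27,0,0,0,-10,9.3],[0,0.27,0,0,0,-17,9.3],[0,0.27,0,0,0,-24,9.3],[0,0.27,0,0,0,-31,9.3],[0,0.27,0,0,0,-38,9.3],[0,0.27,0,0,0,-45,9.3],[0,0.27,0,0,0,-52,9.3],[0,0.27,0,0,0,-59,9.3],[0,0.27,0,0,0,-65,9.3]],
])

```text
time: 7.38
ee_pos: [0.488, 0.0228, 0.2073]
eef_rot: [-0.001, 0.969, -0.248, 0.004]
contact_force: [0.1, 0.8, -0.6]
gripper_width: 0.0932
```

>>> send_rows([
  [[0,0,0,0,0,-4,9.3],[0,0,0,0,0,-10,9.3],[0,0,0,0,0,-17,9.3],[0,0,0,0,0,-24,9.3],[0,0,0,0,0,-31,9.3],[0,0,0,0,0,-38,9.3],[0,0,0,0,0,-45,9.3],[0,0,0,0,0,-51,9.3],[0,0,0,0,0,-56,9.3],[0,0,0,0,0,-56,9.3]],
])

```text
time: 8.22
ee_pos: [0.4874, 0.0227, 0.2062]
eef_rot: [0.0, 0.971, 0.238, 0.003]
contact_force: [0.4, 0.5, 0.3]
gripper_width: 0.093
```

```bash
python3 -c "
from h import *
goto(.489,.0223,.098,30)"
```

```text
t 8.2167 pos [0.4874 0.0227 0.2062] yaw 27.52 tilt 0.29 F [0.4 0.5 0.3] T [-0.05 -0.05 -0.01] q [ 0.14  0.4  -0.41  2.16  0.26  0.63  0.03] w 0.093
shift [ 0.07  0.09 10.82] rot [ 0.12 -0.26 -2.48]
```

>>> send_rows([
  [[0.07,0.1,1.5,0.1,-0.25,0,9.3],[0.07,0.1,4,0.1,-0.25,0,9.3],[0.07,0.1,6.5,0.1,-0.25,0,9.3],[0.07,0.1,8.5,0.1,-0.25,0,9.3],[0.07,0.1,9.8,0.1,-0.25,0,9.3],[0.07,0.1,10.6,0.1,-0.25,0,9.3],[0.07,0.1,10.8,0.1,-0.25,0,9.3],[0.07,0.1,10.8,0.1,-0.25,0,9.3]],
])

```text
time: 8.88
ee_pos: [0.4887, 0.0224, 0.0977]
eef_rot: [0.0, 0.971, 0.237, -0.0]
contact_force: [0.4, -0.6, 0.6]
gripper_width: 0.0931
```

```bash
python3 look.py r1 0 0 512 384 1.56;python3 -c "
from h import *
goto(.489,.0223,.098,27.5)"
```

```text
t 8.8833 pos [0.4887 0.0224 0.0977] yaw 27.47 tilt 0.05 F [ 0.4 -0.6  0.6] T [-0.07 -0.12  0.02] q [ 0.03  0.57 -0.27  2.24  0.41  0.37 -0.1 ] w 0.0931
shift [ 0.12 -0.18 -3.93] rot [4.0000e-02 4.0000e-02 1.1747e+02]
t 8.9333 pos [0.489  0.0224 0.0983] yaw 27.48 tilt 0.01 F [-0.1 -0.2  0.8] T [ 0.01 -0.13  0.02] q [ 0.03  0.57 -0.27  2.24  0.41  0.37 -0.1 ] w 0.0932
shift [-0.01  0.    0.03] rot [ 0.01 -0.01 -0.02]
```

View pics/r1.png

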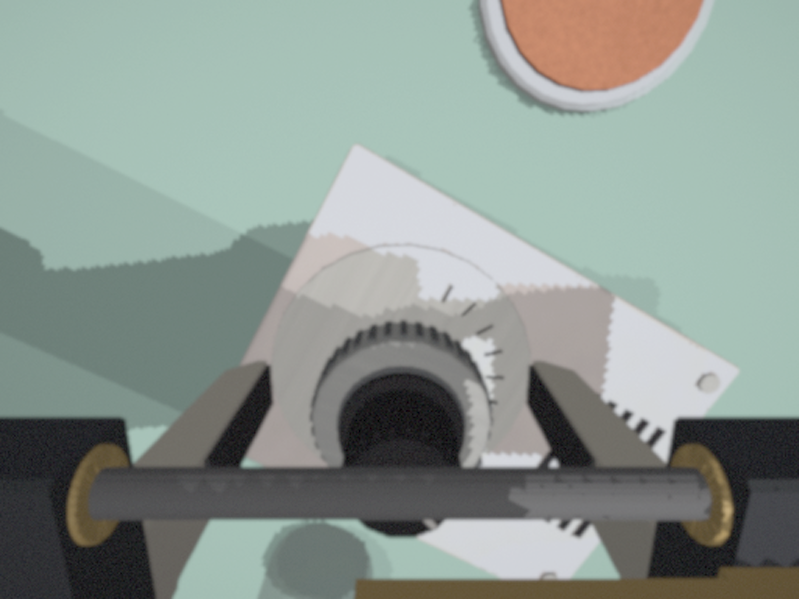

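>>> send_rows([
  [[0,0,0,0,0,0,7.5],[0,0,0,0,0,0,6.5],[0,0,0,0,0,0,5],[0,0,0,0,0,0,5],[0,0,0,0,0,0,5],[0,0,0,0,0,0,5]],
], grip_force=38)

```text
time: 9.43
ee_pos: [0.4891, 0.0223, 0.0985]
eef_rot: [0.0, 0.971, 0.237, 0.0]
contact_force: [0.3, 0.8, -0.5]
gripper_width: 0.0579
```

```bash
python3 -c "
from h import *
goto(.489,.0223,.098,27.5)"
```

```text
t 9.4333 pos [0.4891 0.0223 0.0985] yaw 27.47 tilt 0.03 F [ 0.3  0.8 -0.5] T [-0.01 -0.12 -0.06] q [ 0.03  0.57 -0.27  2.24  0.41  0.37 -0.1 ] w 0.0579
shift [-0.01 -0.01  0.05] rot [ 0.02 -0.03 -0.03]
```

>>> send_rows([
  [[0,0,0,0,0,0,5],[0,0,0,0,0,0,5],[0,0,0,0,0,2,5],[0,0,0,0,0,5,5],[0,0,0,0,0,8,5],[0,0,0,0,0,12,5],[0,0,0,0,0,16,5],[0,0,0,0,0,20,5],[0,0,0,0,0,23,5],[0,0,0,0,0,24,5]],
])

```text
time: 10.27
ee_pos: [0.4893, 0.0224, 0.0986]
eef_rot: [0.0, 1.0, 0.028, 0.0]
contact_force: [0.8, 0.8, 0.5]
gripper_width: 0.0553
```

```bash
python3 look.py r2 0 0 512 384 1.56
```

```text
t 10.2667 pos [0.4893 0.0224 0.0986] yaw 3.24 tilt 0.05 F [0.8 0.8 0.5] T [-0.04 -0.18  0.08] q [-0.05  0.56 -0.16  2.25  0.26  0.35 -0.37] w 0.0553
shift [-0.01 -0.21 -3.84] rot [-3.000e-02 -5.000e-02  9.324e+01]
```

View pics/r2.png

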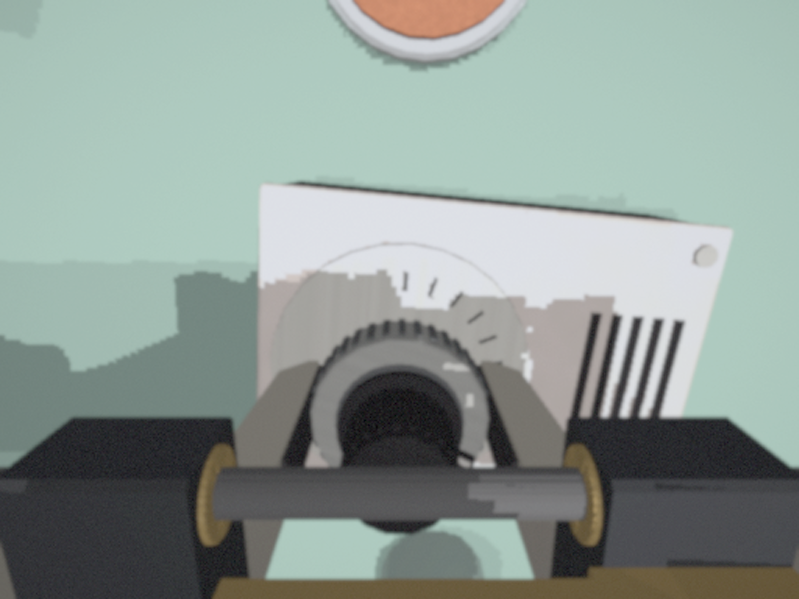

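>>> send_rows([
  [[0,0,0,0,0,1.5,5],[0,0,0,0,0,3,5],[0,0,0,0,0,3,5]],
])

```text
time: 10.57
ee_pos: [0.4893, 0.0224, 0.0985]
eef_rot: [0.0, 1.0, 0.002, 0.0]
contact_force: [0.3, 0.7, 0.8]
gripper_width: 0.0552
```

```bash
cat > f.py <<'E'
from h import *
s,r=tcp();M=r.as_matrix();print(round(s["time"],2),s["ee_pos"].round(4),"yaw",np.degrees(np.arctan2(M[1,0],M[0,0])).round(2),"F",s["contact_force"].round(1),"T",s["torque"].round(3),"q7",s["joint_pos"][6].round(2),"e7",s["joint_efforts"][6].round(3),"w",round(s["gripper_width"],4))
E
python3 f.py
```

```text
10.57 [0.4893 0.0224 0.0985] yaw 0.19 F [0.3 0.7 0.8] T [ 0.038 -0.154 -0.031] q7 -0.4 e7 -0.217 w 0.0552
```

>>> send_rows([
  [[0,0,0,0,0,1,5],[0,0,0,0,0,2,5],[0,0,0,0,0,2,5]],
])

```text
time: 10.82
ee_pos: [0.4892, 0.0224, 0.0985]
eef_rot: [0.0, 1.0, -0.017, 0.0]
contact_force: [0.4, 0.9, -0.1]
gripper_width: 0.0554
```

```bash
python3 f.py
```

```text
10.82 [0.4892 0.0224 0.0985] yaw -1.9 F [ 0.4  0.9 -0.1] T [ 0.07  -0.124 -0.049] q7 -0.43 e7 -0.124 w 0.0554
```

>>> send_rows([
  [[0,0,0,0,0,0.8,5],[0,0,0,0,0,1.6,5],[0,0,0,0,0,2.4,5]],
])

```text
time: 11.07
ee_pos: [0.4893, 0.0224, 0.0986]
eef_rot: [0.0, 0.999, -0.038, 0.0]
contact_force: [-0.1, -0.2, 0.4]
gripper_width: 0.0554
```

```bash
python3 f.py
```

```text
11.07 [0.4893 0.0224 0.0986] yaw -4.38 F [-0.1 -0.2  0.4] T [ 0.06  -0.14   0.109] q7 -0.45 e7 0.122 w 0.0554
```

>>> send_rows([
  [[0,0,0,0,0,0.8,5],[0,0,0,0,0,1.6,5],[0,0,0,0,0,2.4,5]],
])

```text
time: 11.32
ee_pos: [0.4893, 0.0224, 0.0986]
eef_rot: [0.0, 0.998, -0.06, 0.0]
contact_force: [-0.3, 0.5, 0.4]
gripper_width: 0.0553
```

```bash
python3 f.py
```

```text
11.32 [0.4893 0.0224 0.0986] yaw -6.83 F [-0.3  0.5  0.4] T [ 0.    -0.194  0.314] q7 -0.48 e7 -0.107 w 0.0553
```

>>> send_rows([
  [[0,0,0,0,0,0.4,5],[0,0,0,0,0,0.8,5]],
])

```text
time: 11.48
ee_pos: [0.4893, 0.0224, 0.0986]
eef_rot: [0.0, 0.998, -0.067, 0.0]
contact_force: [0.2, 0.9, 0.4]
gripper_width: 0.0554
```

```bash
python3 f.py
```

```text
11.48 [0.4893 0.0224 0.0986] yaw -7.65 F [0.2 0.9 0.4] T [-0.04  -0.156  0.308] q7 -0.49 e7 -0.287 w 0.0554
```

>>> send_rows([
  [[0,0,0,0,0,0.5,5],[0,0,0,0,0,1,5]],
])

```text
time: 11.65
ee_pos: [0.4892, 0.0224, 0.0985]
eef_rot: [0.0, 0.997, -0.076, 0.0]
contact_force: [0.2, -0.4, -0.4]
gripper_width: 0.0555
```

```bash
python3 f.py
```

```text
11.65 [0.4892 0.0224 0.0985] yaw -8.68 F [ 0.2 -0.4 -0.4] T [-0.078 -0.092  0.421] q7 -0.5 e7 -0.321 w 0.0555
```

>>> send_rows([
  [[0,0,0,0,0,0.5,5],[0,0,0,0,0,1,5]],
])

```text
time: 11.82
ee_pos: [0.4893, 0.0224, 0.0986]
eef_rot: [0.0, 0.996, -0.085, 0.0]
contact_force: [1.0, -0.0, 0.8]
gripper_width: 0.0554
```

```bash
python3 f.py
```

```text
11.82 [0.4893 0.0224 0.0986] yaw -9.7 F [ 1.  -0.   0.8] T [-0.08  -0.116  0.533] q7 -0.51 e7 -0.42 w 0.0554
```

>>> send_rows([
  [[0,0,0,0,0,0.1,5],[0,0,0,0,0,0.2,5]],
])

```text
time: 11.98
ee_pos: [0.4892, 0.0224, 0.0985]
eef_rot: [0.0, 0.996, -0.086, 0.0]
contact_force: [0.4, 0.0, 0.4]
gripper_width: 0.0553
```

```bash
python3 f.py
```

```text
11.98 [0.4892 0.0224 0.0985] yaw -9.9 F [0.4 0.  0.4] T [-0.063 -0.148  0.508] q7 -0.51 e7 -0.545 w 0.0553
```

>>> send_rows([
  [[0,0,0,0,0,0,6.5],[0,0,0,0,0,0,8],[0,0,0,0,0,0,9.3],[0,0,0,0,0,0,9.3],[0,0,0,0,0,0,9.3],[0,0,-1,0,0,0,9.3],[0,0,-3,0,0,0,9.3],[0,0,-5.5,0,0,0,9.3],[0,0,-8,0,0,0,9.3],[0,0,-10,0,0,0,9.3]],
])

```text
time: 12.82
ee_pos: [0.4891, 0.0224, 0.2001]
eef_rot: [0.0, 0.996, -0.086, 0.001]
contact_force: [-0.3, -0.4, 0.2]
gripper_width: 0.0926
```

>>> send_rows([
  [[0,0,-1,0,0,7,9.3],[0,0,-1,0,0,14,9.3],[0,0,-1,0,0,21,9.3],[0,0,-1,0,0,28,9.3],[0,0,-1,0,0,35,9.3],[0,0,-1,0,0,42,9.3],[0,0,-1,0,0,48,9.3],[0,0,-1,0,0,52,9.3],[0,0,-1,0,0,52,9.3],[0,0,-1,0,0,52,9.3]],
])

```text
time: 13.65
ee_pos: [0.489, 0.0226, 0.2101]
eef_rot: [-0.0, 0.858, -0.513, 0.001]
contact_force: [-0.1, 0.2, 0.3]
gripper_width: 0.0934
```

```bash
python3 look.py w7 190 120 330 260 4; python3 -c "
from h import *
crop('scene',0,0,512,384,1.56,'s7.png')"
```

```text
t 13.65 pos [0.489  0.0226 0.2101] yaw -61.76 tilt 0.07 F [-0.1  0.2  0.3] T [ 0.01 -0.    0.01] q [-0.23  0.37  0.09  2.17 -0.05  0.61 -1.18] w 0.0934
shift [-0.17 -0.08  7.31] rot [-0.06 -0.04 28.24]
```

View pics/w7.png

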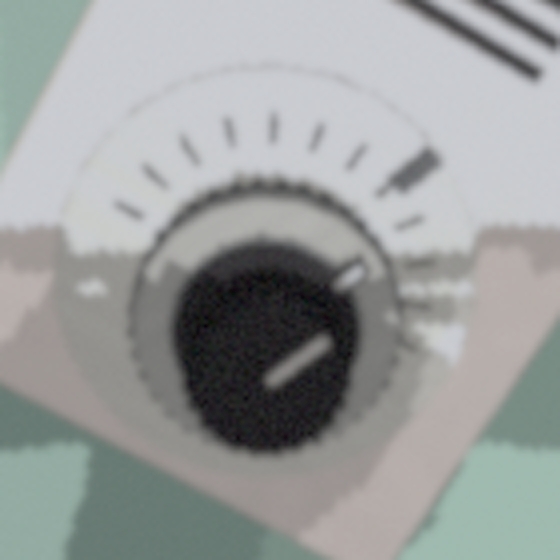

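View pics/s7.png

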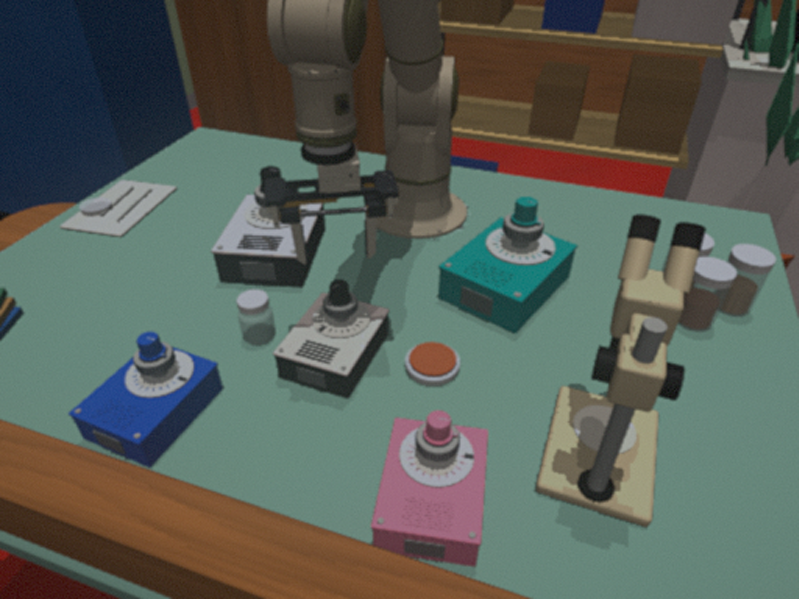

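```bash
python3 - <<'E'
from ang import *
run("w7",190,120,4,[(267,386),(330,338)],[(339,286),(364,264)],[(393,186),(437,153)],
 ring=[(118,202),(147,165),(183,136),(227,118),(273,113),(321,123),(365,146),(424,219)])
E
```

```text
top [0.4889089  0.02212629] -22.846033193711456 nose [0.5119083  0.01269834] -18.999008991789122 tab [0.52341692 0.00827473] [0.53453162 0.00333579] -23.95846181914997 0.012162632728029326
line top->nose -22.289788525704637
[0.489  0.0245] nose -27.3 25.8 tab -25.1 44.1
[0.489  0.0235] nose -25.2 25.3 tab -23.9 43.7
[0.4905 0.0245] nose -28.9 24.4 tab -25.9 42.8
[0.4889 0.0221] nose -22.3 24.9 tab -22.2 43.3
circ [0.48938943 0.0220946  0.03893415] [ 0.0001 -0.0003  0.      0.0002  0.0002 -0.0001 -0.0003  0.0001] tab from circ -22.367383466948947
```

Knob at -22.3°, tab at -22.2 to -22.4°: they are aligned and the knob did not shift while I tightened the ring. The arm is clear, so I'll hand in.

```bash
python3 -c "
from cell import arm
print(arm.job_done())"
```

```text
the job is handed in; nothing more can be done
None
```

I turned the knob on the smaller white-topped supply about 94° clockwise to the index tab. I then turned the lock ring clockwise to its seat and tightened it, let go and backed off before handing in.

- **Knob:** The final wrist picture, taken after tightening, puts the nose at -22.3° and the tab at about -22.3°. Two earlier pictures had the knob 0.3–0.6° short of the tab, which is within reading error. The short edge lines of the nose and tab are coarser to read: in that last picture they gave -19° and -24°. I relied on bearings from the axis instead.
- **Ring:** The torque rose steadily past the seat (0.31, 0.42, then 0.53 N m), about 0.11 N m per degree, as expected for the washer. It read 0.51 N m just before release, and no reading went above 0.53 N m. I did not check the ring again after letting go.
- **Surroundings:** At hand-in the gripper was open and about 5 cm above the knob, with no contact force. The jar, dish and microscope look unmoved in the last scene picture, and the tab is where it was in the first wrist picture, to within about 1°. The robot clock was at about 14 s.

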